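# Put the flux jar into the dry-storage pot and screw its captive cap home

### The job

Stand the taller of the two small white jars upright on the floor of the open metal dry-storage pot, and leave the flatter jar where it is. Then swing the pot's captive cap over the mouth as far as it goes by pushing the pin on its arm, and screw the cap clockwise, pushing its raised rib round with the fingertips, until it is fully home.

Things in the scene. Friction and masses are not known exactly. Their poses are not given: they have to be found in the camera images.
- tall_jar_mid (a point): Centre (half-way up) of the taller small white jar with a screw lid: loose, 35 mm diameter, 30 mm high, about 45 g, upright on the bench. z of the point is the jar's axis, upward. Its lid is fixed to it; grasp body or lid.
- flat_jar_mid (a point): Centre (half-way up) of the flatter, wider white jar: loose, 41 mm diameter, 22 mm high. It must stay where it stands (it may shift by 40 mm at most). The two jars stand in front of the microscope, about 0.1 m apart, in either order.
- pot: Open round aluminium pot, fixed to the bench, outside diameter 100 mm, 48 mm high, wall 5 mm (mouth 88 mm clear), inner floor 5 mm above its origin. Origin: on its axis, at the level of the bench; z up. A post of 26 mm diameter stands beside it on its +y axis, 85 mm from the pot's axis; its axis is the hinge of the cap's arm. The pot's yaw varies by about 0.4 rad.
- pot_floor (a point): Centre of the pot's inner floor, where the jar is to stand.
- cap_arm (a joint): Hinge of the steel swing arm about the post (vertical axis). 0 = cap exactly over the mouth, against a stop; positive = swung open, anticlockwise from above; open limit 1.9, starts at 1.5 to 1.8 rad. A stiff hinge: it stays where left and needs about 0.7 N m, i.e. 4 to 5 N at the pin. At angle a the cap's axis lies, in the pot's frame, at (0.085 sin a, 0.085 - 0.085 cos a). The arm's collar (about 130 mm diameter outside, 51 to 59 mm above the bench) carries the cap.
- push_pin (a point): Point on the upright steel push pin of the arm (12 mm diameter), 15 mm below its top; the pin stands from 55 to 95 mm above the bench on the outer side of the collar, straight across from the post, 157 mm from the hinge axis (72 mm from the cap's axis). Pushing it clockwise round the post brings the cap over the mouth.
- cap (a joint): Turn of the black screw cap, rad: 0 = unscrewed, 6.28 (one turn, against a stop) = fully home; grows clockwise from above. Starts at 0 to 1.2. It sinks 12 mm in the turn, then rests on the collar; resists with 0.06 N m and stays where left. It screws down only with the arm within 5 mm of its stop over the mouth, else its tapered plug meets the rim; once 6 mm down the arm cannot swing.
- cap_centre (a point): Centre of the cap's flat upper face (cap's flange 126 mm diameter), on its turning axis; 76 mm above the bench when unscrewed and 64 mm when home.
- rib_end (a point): A point on the straight grey rib that crosses the cap's upper face through its centre (96 mm long, 12 mm wide, standing 22 mm above the face): 40 mm from the cap's axis near one end, half-way up the rib. The rib's line runs from cap_centre to this point and as far on the other side. A fingertip beside the rib can push it all the way round; nothing on the cap is in the way, and the pin stands outside at 72 mm.
Things that resemble listed ones, but are neither listed nor needed, are in the scene too. Leave any purple look-alike of the part that bears tall_jar_mid alone.

How it is judged (in metres and radians):
On the way, in this order (a step that is already met when the one before it is completed fails the run):
1. the taller jar stands on the floor of the pot (horizontal distance between tall_jar_mid and pot_floor below 0.033 m and z of tall_jar_mid in the frame of pot between 0.012 and 0.026 m and angle between tall_jar_mid's own z axis and vertical below 0.2 rad), for 0.2 s.
2. the cap is swung over the mouth (all of step 1 and value of joint cap_arm below 0.07 rad), for 0.1 s.
At the end, for the whole second after the job is handed in: The taller jar stands upright (within 0.2 rad) on the pot's floor, its axis within 33 mm of the pot's; the cap's arm is within 0.07 rad of its stop; the cap is turned to 6.05 rad or more (of 6.28) and still; the flatter jar is within 40 mm of where it stood (all of step 2 and value of joint cap above 6.05 rad and velocity of joint cap between -0.05 and 0.05 rad/s and distance of flat_jar_mid from where it was at the start of the episode below 0.04 m); the robot touches nothing.
It fails at once if the flatter jar is moved from its place (distance of flat_jar_mid from where it was at the start of the episode above 0.04 m).
It also fails if it takes over 61 s, if anything falls off the work surface, if the arm or the gripper's body presses on something with over 40 N, if the wrist force passes 120 N, or if a joint passes its speed limit or range.

### The arm

A 7-joint arm with a two-finger parallel gripper is mounted at the origin on a cart in front of the work surface, level with it; the furniture and walls round the work are solid. World frame = base frame: x ahead of the robot, y to its left, z up, the work surface at z = 0. Lengths are in m, angles in degrees, forces in N, time in s.
With the tool pointing down it reaches from about 0.425 to 0.875 m from the base axis. Payload 4.7 kg.
Tool frame: the origin (TCP) lies at the very end of the fingers, on their centre line; the grasp point (between the pads) lies 19 mm behind it; z points along the fingers, y is the direction in which the jaws open and shut (so a half turn about z gives the same grasp; the last joint's range is limited). The gripper opens to 87 mm and grips with 3 to 60 N. Pads are 19 mm wide; open, the fingers measure 117 mm over their backs; the gripper's body (75 mm by 190 mm) begins 51 mm behind the grasp point.
Start: joints at [-67.145, 18.392, -4.016, 83.108, 1.295, 78.541, -3.26], TCP at [0.244, 0.602, 0.223] pointing down, gripper open.
Joint ranges: [-163.93, 163.93], [-17.29, 119.83], [-79.2, 71.16], [3.27, 140.29], [-89.18, 269.18], [5.43, 117.66], [-154.24, 154.24]. Speed limits (degrees/s): [147.25, 147.25, 180, 180, 180, 180, 180].

### API

Orientations are given as [roll, pitch, yaw] about the fixed x, y, z axes, in that order (R = Rz(yaw) Ry(pitch) Rx(roll)).
In Python, from cell import monitor, imaging, ticket, spot_in, pinpoint gives the robot as it stands.
- The arm moves only by the tool servo_tool, never from a script. Its argument "targets" is a list of rows, each a list of 5 numbers: the opening in per cent of the stroke, from 0 (shut) to 100 (fully open), then the shift along the tool's x, y, z in m, then the turn about the tool's z in rad. In form: [[grip, dx, dy, dz, turn], ...]. A call has 1 to 5 rows; each row is the pose to reach, as a shift and turn from the pose commanded when the call began, along the tool's axes at that moment; what a row does not reach only later rows make up. A row lasts 1/8 s, in which the tool goes at most 62.5 mm and 10.7 degrees, less where a joint would pass 70% of its speed; a pose out of reach is approached as far as the arm can. A call with a gripper value outside its range is refused whole. The fingers move at their own pace and stop on an object; "grip_force" is the grip in N (left out, the last holds). Time passes only in rows, so rows that repeat a pose let the fingers close. It gives the time, the measured TCP pose, the force and the opening at its end, in the units of the state.
- monitor.get_obs(): the state, without advancing time (a new reading comes with each control period).
- imaging.read_camera(name): name is "scene" or "top"; returns a dict with "frame" (420x560x3 uint8, blue, green, red), "depth" (420x560 float32, m along the optical axis (not along the pixel's ray), 0 where there is no reading), "K" (3x3 intrinsics, pixels), "world_from_camera" (4x4, takes a point from camera to world coordinates). Camera axes: x right, y down, z forward; pixel columns grow to the right and rows downward; lengths in m; the calibration is good to about 2 mm. A picture is of the moment at which its call begins.
- ticket.sign_off(): hands the job in, once; it reports no verdict.
Trained networks look in the newest picture that a camera, given by its name, has taken for a name from the list of things; names that differ only in an ending like _2 or _b are one class to them, and where a whole thing is asked for, a point or a joint stands for the part that bears it (a point fixed in the world has none). Each returns a list of dicts, best first, with "confidence" (0 to 1); they miss things now and then, are a little off and sometimes report something else, mostly with a low value. They report only what shows in the picture. A call takes as long as a camera call. They do not tell look-alikes from the thing itself.
- spot_in(camera, label): "at" ([column, row] in pixels, amid what is visible of it).
- pinpoint(camera, label): "at" ([column, row] in pixels: a listed point, or the origin of a listed thing).
The state is a dict: "time_s": time; "qpos": joint angles; "joint_velocities": joint speeds; "effort": joint torques, N m; "tool_pos": TCP position; "tool_rot": TCP orientation; "force": force on the tool from outside, world axes, zero at the start; "wrist_torque": the same for the moment, N m; "grip_width": finger opening in m.
Only numpy, scipy, OpenCV 4.12 (cv2) and the standard library are available. Lean on these libraries where they do the work, as an engineer would, in place of code of your own. Each camera call takes 0.05 s, during which the arm holds its last target.

## Working session

There is one attempt and no reset: what is moved stays moved. The work goes in short steps, Python scripts to look and compute and a tool call to move; the robot and the scene stay as the last step left them, time stands still between calls to the robot, and variables do not carry over. Pictures are saved under pics/ and viewed, and the job is handed in when it is done.

Besides the shell and the picture viewer there is one more tool, called after "Request:" by a JSON object that holds its "fn" and its "kwargs", one argument or row to a line. servo_tool: Moves the arm, as the interface text tells. Its arguments: {"type":"object","properties":{"targets":{"type":"array","items":{"type":"array","items":{"type":"number"}}},"grip_force":{"type":"number"}},"required":["targets"]}

```bash
mkdir -p pics; cat > h.py <<'E'
import numpy as np, cv2
from cell import monitor, imaging, ticket, spot_in, pinpoint
def cam(n):
    d=imaging.read_camera(n); return d
def w(d,px,z=None):
    K=d["K"];T=d["world_from_camera"];u,v=px
    r=np.array([(u-K[0,2])/K[0,0],(v-K[1,2])/K[1,1],1.])
    if z is None:
        dep=d["depth"][int(round(v)),int(round(u))]; return T[:3,:3]@(r*dep)+T[:3,3]
    rw=T[:3,:3]@r; o=T[:3,3]; return o+rw*(z-o[2])/rw[2]
def proj(d,p):
    T=np.linalg.inv(d["world_from_camera"]);c=T[:3,:3]@np.array(p)+T[:3,3];q=d["K"]@c;return q[:2]/q[2]
E
python3 - <<'E'
from h import *
np.set_printoptions(precision=4,suppress=True)
for n in["top","scene"]:
    d=cam(n);cv2.imwrite(f"pics/{n}0.png",d["frame"])
    for l in["tall_jar_mid","flat_jar_mid","pot","pot_floor","push_pin","cap_centre","rib_end"]:
        for r in pinpoint(n,l)[:3]: print(n,l,np.round(r["at"],1),round(r["confidence"],2),w(d,r["at"]),)
print(monitor.get_obs())
E
```

```text
top tall_jar_mid [315.7 207.2] 0.74 [ 0.5354 -0.2462  0.0933]
top tall_jar_mid [234.8 251.9] 0.62 [ 0.4413 -0.0581  0.0314]
top tall_jar_mid [277.9 168.1] 0.5 [ 0.6382 -0.1629  0.0303]
top flat_jar_mid [184.2 245.9] 0.71 [0.4581 0.0646 0.0176]
top pot [365.5 234.1] 0.71 [ 0.4768 -0.3678  0.0143]
top pot_floor [362.3 234.5] 0.94 [ 0.476  -0.3603  0.0136]
top pot_floor [364. 235.] 0.56 [ 0.4747 -0.364   0.0151]
top push_pin [310.8 177.4] 0.63 [ 0.6188 -0.2422  0.0029]
top cap_centre [318.6 205.3] 0.58 [ 0.5413 -0.2539  0.0771]
top rib_end [297.8 215.5] 0.76 [ 0.519  -0.2066  0.0821]
scene tall_jar_mid [294.4 199.9] 0.71 [ 0.6312 -0.1637  0.0155]
scene flat_jar_mid [171.2 214. ] 0.52 [0.4401 0.0609 0.0246]
scene pot [340.6 286.3] 0.85 [ 0.4624 -0.3611  0.0141]
scene pot_floor [343.5 285.6] 0.58 [ 0.4659 -0.3658  0.0154]
scene push_pin [313.9 199.5] 0.65 [ 0.5953 -0.2302  0.0822]
scene push_pin [308.8 225. ] 0.2 [ 0.5249 -0.2532  0.0798]
scene cap_centre [312.  220.7] 0.97 [ 0.5276 -0.2584  0.0938]
scene cap_centre [341.6 287.2] 0.65 [ 0.4606 -0.3639  0.0154]
scene rib_end [294.7 216.4] 0.68 [ 0.5188 -0.2225  0.0959]
{'time_s': 0.8, 'qpos': array([-67.1436,  18.3897,  -4.0185,  83.1065,   1.2947,  78.541 ,
        -3.2608]), 'joint_velocities': array([-0.1203,  0.0028,  0.0201,  0.0244, -0.035 , -0.115 ,  0.0784]), 'effort': array([ -0.0004, -49.1043,  -0.4028, -31.2758,  -0.0637,   0.0333,
         0.    ]), 'tool_pos': array([0.244 , 0.6025, 0.2226]), 'tool_rot': array([179.9921,   0.0017, 157.9537]), 'force': array([ 0.5958, -0.4663, -0.8626]), 'wrist_torque': array([-0.0241, -0.0198, -0.0047]), 'grip_width': 0.08711804647462187}
```

View pics/top0.png

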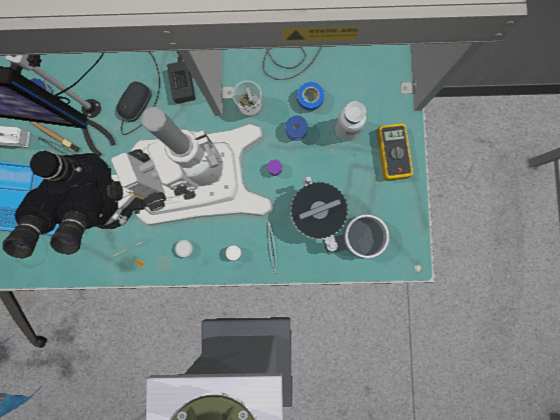

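View pics/scene0.png

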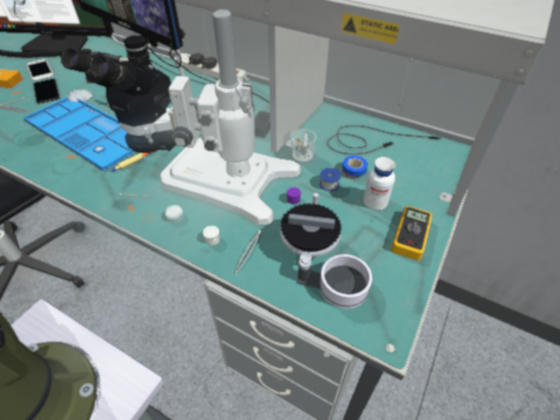

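```bash
python3 - <<'E'
import cv2
a=cv2.imread("pics/top0.png")[140:300,160:400];b=cv2.imread("pics/scene0.png")[160:330,150:390]
cv2.imwrite("pics/c_top.png",cv2.resize(a,None,fx=3.3,fy=3.3,interpolation=cv2.INTER_CUBIC));cv2.imwrite("pics/c_sc.png",cv2.resize(b,None,fx=3.3,fy=3.3,interpolation=cv2.INTER_CUBIC))
E
```

```text
(no output)
```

View pics/c_top.png

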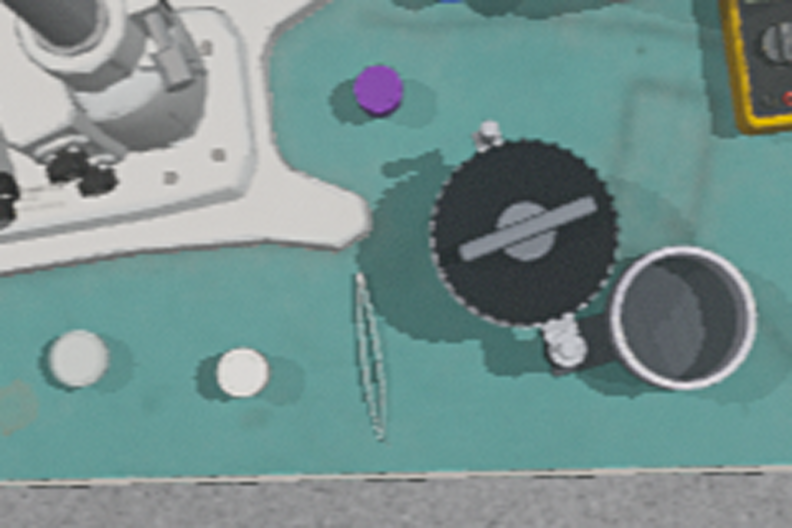

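View pics/c_sc.png

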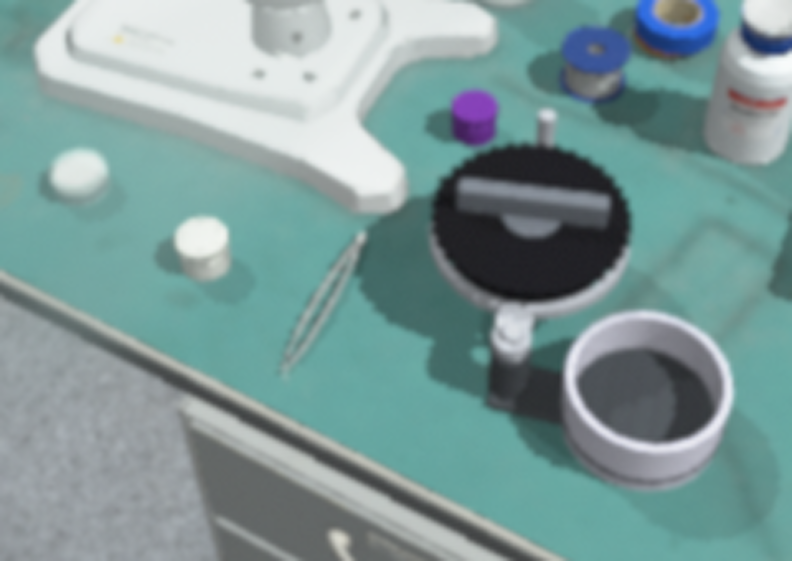

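```bash
cat >> h.py <<'E'
def cloud(d):
    H,W=d["depth"].shape;u,v=np.meshgrid(np.arange(W),np.arange(H));K=d["K"];z=d["depth"]
    P=np.stack([(u-K[0,2])/K[0,0]*z,(v-K[1,2])/K[1,1]*z,z],-1);T=d["world_from_camera"]
    P=P@T[:3,:3].T+T[:3,3];P[z==0]=np.nan;return P
def circ(xy):
    from scipy.optimize import least_squares
    c=np.median(xy,0)
    f=lambda p:np.hypot(*(xy-p[:2]).T)-p[2]
    return least_squares(f,[*c,.05],loss="soft_l1",f_scale=.002).x
E
python3 - <<'E'
from h import *
np.set_printoptions(precision=4,suppress=True)
for n in["top","scene"]:
    d=cam(n);P=cloud(d);X,Y,Z=P[...,0],P[...,1],P[...,2]
    def reg(cx,cy,r,z0,z1):
        m=(np.hypot(X-cx,Y-cy)<r)&(Z>z0)&(Z<z1);return P[m]
    print(n,"cam",d["world_from_camera"][:3,3], d["K"][0,0])
    for nm,a in [("tall",(.441,-.058,.04,.02,.05)),("flat",(.458,.065,.04,.012,.04)),("purple",(.638,-.163,.04,.015,.05)),("rim",(.476,-.365,.07,.04,.056)),("cap",(.535,-.25,.09,.06,.105))]:
        Q=reg(*a);print(nm,len(Q),Q.mean(0),"mid",(Q.min(0)+Q.max(0))/2,Q.max(0)-Q.min(0), np.median(Q[:,2]))
        if nm=="rim":print("fit",circ(Q[:,:2]))
        if nm=="cap":
            for z0,z1 in[(.068,.084),(.09,.105)]:
                S=Q[(Q[:,2]>z0)&(Q[:,2]<z1)&(np.hypot(*(Q[:,:2]-[.535,-.25]).T)<.075)];c=S[:,:2].mean(0);e=np.linalg.eigh(np.cov(S[:,:2].T));print(z0,len(S),S.mean(0),(S.min(0)+S.max(0))/2,S.max(0)-S.min(0),e)
E
```

```text
top cam [ 0.4432 -0.1909  0.9539] 393.0357693890487
tall 178 [ 0.4402 -0.0527  0.0301] mid [ 0.4401 -0.0521  0.0278] [0.0352 0.0343 0.0133] 0.03040433503258
flat 245 [0.4529 0.0665 0.0223] mid [0.4531 0.0681 0.0199] [0.0381 0.0414 0.0151] 0.022338510472071693
purple 177 [ 0.6416 -0.1532  0.0293] mid [ 0.6421 -0.1535  0.0248] [0.0333 0.0336 0.0193] 0.02986948268568368
rim 313 [ 0.4712 -0.3637  0.0471] mid [ 0.4715 -0.3628  0.0463] [0.0967 0.0973 0.0125] 0.047476555636188134
fit [ 0.4718 -0.3625  0.0471]
cap 2564 [ 0.5313 -0.2524  0.0771] mid [ 0.5276 -0.2534  0.0802] [0.1553 0.1282 0.0403] 0.0751897012948256
0.068 2244 [ 0.5313 -0.2527  0.0751] [ 0.5324 -0.2535  0.0768] [0.1284 0.128  0.0141] EighResult(eigenvalues=array([0.001 , 0.0011]), eigenvectors=array([[ 0.3805, -0.9248],
       [-0.9248, -0.3805]]))
0.09 262 [ 0.5378 -0.2512  0.0962] [ 0.5587 -0.2531  0.0953] [0.0932 0.0884 0.01  ] EighResult(eigenvalues=array([0.0004, 0.0007]), eigenvectors=array([[-0.9314, -0.364 ],
       [-0.364 ,  0.9314]]))
scene cam [ 0.0379 -0.4626  0.6935] 385.5317373285998
tall 189 [ 0.438  -0.0566  
[... 242 characters left out ...]
 0.025 ] [0.0354 0.0338 0.0198] 0.030684140732254006
rim 563 [ 0.4709 -0.3639  0.0472] mid [ 0.4748 -0.3558  0.0481] [0.1057 0.1177 0.0159] 0.04795783710483803
fit [ 0.471  -0.3651  0.0474]
cap 2442 [ 0.5247 -0.2583  0.0783] mid [ 0.5267 -0.2551  0.0804] [0.1554 0.1285 0.0407] 0.0763451353369674
0.068 1883 [ 0.5259 -0.2578  0.0763] [ 0.5351 -0.2547  0.0769] [0.1356 0.1277 0.0142] EighResult(eigenvalues=array([0.0011, 0.0012]), eigenvectors=array([[ 0.3525, -0.9358],
       [-0.9358, -0.3525]]))
0.09 310 [ 0.5356 -0.2541  0.0962] [ 0.5574 -0.256   0.0954] [0.0939 0.0893 0.0106] EighResult(eigenvalues=array([0.0004, 0.0007]), eigenvectors=array([[-0.9291, -0.3698],
       [-0.3698,  0.9291]]))
```

```bash
python3 - <<'E'
from h import *
np.set_printoptions(precision=3,suppress=True)
d=cam("top");P=cloud(d);X,Y,Z=P[...,0],P[...,1],P[...,2]
for y0 in np.arange(-.4,.6,.05):
    s=[]
    for z0 in(.03,.08,.15,.25,.35):
        m=(Y>y0)&(Y<y0+.05)&(Z>z0)&(X>.2)
        s.append(f"{X[m].min():.3f}/{m.sum()}" if m.sum() else "-")
    print(round(y0,2),s)
m=(np.hypot(X-.533,Y+.2535)<.025)
for z0 in np.arange(.07,.1,.003): print(round(z0,3),((Z>z0)&(Z<z0+.003)&m).sum(),end="; ")
h=[.4526,-.2811];m=(np.hypot(X-h[0],Y-h[1])<.013);print("post",np.nanmax(Z[m]),P[m&(Z>.055)].mean(0))
S=P[(np.hypot(X-.533,Y+.2535)<.055)&(Z>.09)];c=S.mean(0);e=np.linalg.eigh(np.cov(S[:,:2].T));print(c,e)
print("pin",proj(d,[.601,-.23,.095]))
S=P[(np.hypot(X-.601,Y+.23)<.02)&(Z>.078)];print(len(S),S.mean(0))
E
```

```text
-0.4 ['0.423/1760', '0.715/1609', '0.759/1530', '0.759/1530', '0.759/1530']
-0.35 ['0.426/2637', '0.708/2128', '0.759/1561', '0.759/1561', '0.759/1561']
-0.3 ['0.439/2979', '0.515/1729', '0.760/1589', '0.760/1589', '0.760/1589']
-0.25 ['0.467/3203', '0.511/1775', '0.760/1628', '0.760/1628', '0.760/1628']
-0.2 ['0.497/1939', '0.760/1649', '0.760/1649', '0.760/1649', '0.760/1649']
-0.15 ['0.531/2045', '0.760/1690', '0.760/1690', '0.760/1690', '0.760/1690']
-0.1 ['0.425/2955', '0.593/1819', '0.593/1819', '0.593/1803', '0.760/1707']
-0.05 ['0.425/6819', '0.583/5433', '0.583/4887', '0.592/3706', '0.612/2416']
-0.0 ['0.528/3898', '0.550/3436', '0.550/3423', '0.565/2929', '0.612/2050']
0.05 ['0.524/4356', '0.528/3400', '0.528/3351', '0.559/2388', '0.760/1808']
0.1 ['0.446/5075', '0.446/4812', '0.446/4628', '0.446/3694', '0.455/2112']
0.15 ['0.444/8021', '0.444/7587', '0.444/7387', '0.444/7081', '0.451/3881']
0.2 ['0.440/4752', '0.440/4572', '0.440/4528', '0.440/4498', '0.446/1787']
0.25 ['0.454/886', '0.454/854', '0.454/760', '0.454/600', '0.454/81']
0.3 ['0.680/404', '0.680/357', '0.680/287', '0.680/168', '-']
0.35 ['-', '-', '-', '-', '-']
0.4 ['0.850/85', '-', '-', '-', '-']
0.45 ['0.714/267', '-', '-', '-', '-']
0.5 ['0.717/67', '-', '-', '-', '-']
0.55 ['-', '-', '-', '-', '-']
0.07 19; 0.073 91; 0.076 125; 0.079 22; 0.082 2; 0.085 3; 0.088 1; 0.091 11; 0.094 73; 0.097 38; post 0.06623096388977534 [ 0.452 -0.28   0.06 ]
[ 0.532 -0.253  0.096] EighResult(eigenvalues=array([0.   , 0.001]), eigenvectors=array([[-0.939, -0.344],
       [-0.344,  0.939]]))
pin [307.552 177.827]
30 [ 0.599 -0.229  0.092]
```

```bash
python3 - <<'E'
from h import *
np.set_printoptions(precision=3,suppress=True)
d=cam("top");P=cloud(d);X,Y,Z=P[...,0],P[...,1],P[...,2]
for y0 in np.arange(0,.4,.05):
    print(round(y0,2),[(round(x0,2),round(float(Z[m].max()),2)) for x0 in np.arange(.4,.75,.05) for m in [(Y>y0)&(Y<y0+.05)&(X>x0)&(X<x0+.05)] if m.sum()])
E
```

```text
0.0 [(np.float64(0.4), 0.02), (np.float64(0.45), 0.03), (np.float64(0.5), 0.23), (np.float64(0.55), 0.27), (np.float64(0.6), 0.43), (np.float64(0.65), 0.28), (np.float64(0.7), 0.03)]
0.05 [(np.float64(0.4), 0.03), (np.float64(0.45), 0.03), (np.float64(0.5), 0.19), (np.float64(0.55), 0.28), (np.float64(0.6), 0.28), (np.float64(0.7), 0.01)]
0.1 [(np.float64(0.4), 0.35), (np.float64(0.45), 0.37), (np.float64(0.5), 0.34), (np.float64(0.55), 0.31), (np.float64(0.6), 0.28), (np.float64(0.65), 0.49), (np.float64(0.7), 0.03)]
0.15 [(np.float64(0.4), 0.35), (np.float64(0.45), 0.37), (np.float64(0.5), 0.34), (np.float64(0.55), 0.35), (np.float64(0.6), 0.35), (np.float64(0.65), 0.5), (np.float64(0.7), 0.03)]
0.2 [(np.float64(0.4), 0.35), (np.float64(0.45), 0.37), (np.float64(0.5), 0.34), (np.float64(0.55), 0.35), (np.float64(0.6), 0.35), (np.float64(0.65), 0.44), (np.float64(0.7), 0.26)]
0.25 [(np.float64(0.4), 0.35), (np.float64(0.45), 0.36), (np.float64(0.5), 0.33), (np.float64(0.55), 0.3), (np.float64(0.6), 0.0), (np.float64(0.65), 0.37), (np.float64(0.7), 0.02)]
0.3 [(np.float64(0.4), 0.01), (np.float64(0.45), 0.01), (np.float64(0.5), 0.01), (np.float64(0.65), 0.31), (np.float64(0.7), 0.01)]
0.35 [(np.float64(0.4), 0.01), (np.float64(0.45), 0.02), (np.float64(0.5), 0.01), (np.float64(0.65), 0.01), (np.float64(0.7), 0.02)]
```

Request:
{"fn": "servo_tool", "kwargs": {
  "targets": [
    [100,0,0,-0.06,0],
    [100,0,0,-0.12,0],
    [100,0,0,-0.18,0],
    [100,-0.06,-0.06,-0.2,0.1],
    [100,-0.1,-0.1,-0.2,0.2]
  ]
}}

```text
time_s: 1.62
tool_pos: [0.2926, 0.4887, 0.4227]
tool_rot: [179.8, -0.0, 146.4]
force: [0.5, -0.0, 0.3]
grip_width: 0.0871
```

```bash
cat >> h.py <<'E'
def go(x,y,z,yaw=None,base=None):
    if base is None:
        o=monitor.get_obs();p=o["tool_pos"];c=o["tool_rot"][2];print("at",np.round(p,4),np.round(o["tool_rot"],2),"q",np.round(o["qpos"],1),"F",np.round(o["force"],1),"T",np.round(o["wrist_torque"],2),"w",round(o["grip_width"],4),"t",o["time_s"])
    else: p=np.array(base[:3]);c=base[3]
    a=np.radians(c);dw=np.array([x,y,z])-p
    t=0 if yaw is None else -np.radians((yaw-c+180)%360-180)
    print("shift",np.round([np.cos(a)*dw[0]+np.sin(a)*dw[1],np.sin(a)*dw[0]-np.cos(a)*dw[1],-dw[2]],4),"turn",round(float(t),3))
E
python3 -c "
from h import *
go(.37,.25,.42,110)"
```

```text
at [0.2926 0.4887 0.4227] [179.84  -0.   146.4 ] q [-61.9   7.5   0.2  73.8  -0.   98.6  -5.4] F [ 0.5 -0.   0.3] T [-0.   -0.09 -0.03] w 0.0871 t 1.625
shift [-0.1966 -0.156   0.0027] turn 0.635
```

Request:
{"fn": "servo_tool", "kwargs": {
  "targets": [
    [100,-0.05,-0.04,0,0.15],
    [100,-0.1,-0.08,0,0.3],
    [100,-0.14,-0.11,0,0.45],
    [100,-0.19,-0.15,0,0.6],
    [100,-0.19,-0.15,0,0.63]
  ]
}}

```text
time_s: 2.25
tool_pos: [0.3699, 0.254, 0.4226]
tool_rot: [179.9, -0.0, 109.8]
force: [0.2, 1.2, 0.4]
grip_width: 0.0869
```

```bash
python3 -c "
from h import *
go(.43,-.05,.36,80)"
```

```text
at [0.3699 0.254  0.4226] [ 1.7985e+02 -4.0000e-02  1.0976e+02] q [-50.3  -8.   10.8  89.    1.5  98.7 -19.7] F [0.2 1.2 0.4] T [ 0.02  0.07 -0.05] w 0.0869 t 2.25
shift [-0.3064 -0.0463  0.0626] turn 0.519
```

Request:
{"fn": "servo_tool", "kwargs": {
  "targets": [
    [100,-0.06,-0.01,0,0.1],
    [100,-0.12,-0.02,0,0.2],
    [100,-0.18,-0.03,0,0.3],
    [100,-0.24,-0.037,0.02,0.4],
    [100,-0.3,-0.045,0.06,0.52]
  ]
}}

```text
time_s: 2.88
tool_pos: [0.4291, -0.03, 0.368]
tool_rot: [179.8, -0.1, 80.4]
force: [1.5, 0.8, -0.2]
grip_width: 0.0872
```

```bash
python3 -c "
from h import *
go(.44,-.0535,.1,61)"
```

```text
at [ 0.4291 -0.03    0.368 ] [ 1.7979e+02 -1.0000e-01  8.0430e+01] q [-34.6 -13.7  28.5  98.3   6.5  93.6 -15.9] F [ 1.5  0.8 -0.2] T [-0.07 -0.    0.01] w 0.0872 t 2.875
shift [-0.0214  0.0147  0.268 ] turn 0.339
```

Request:
{"fn": "servo_tool", "kwargs": {
  "targets": [
    [100,-0.02,0.015,0.06,0.1],
    [100,-0.02,0.015,0.12,0.2],
    [100,-0.02,0.015,0.18,0.34],
    [100,-0.02,0.015,0.24,0.34],
    [100,-0.02,0.015,0.26,0.34]
  ]
}}

```text
time_s: 3.5
tool_pos: [0.4369, -0.0501, 0.1038]
tool_rot: [-179.7, 0.2, 61.2]
force: [1.3, 0.1, 1.7]
grip_width: 0.0868
```

```bash
python3 - <<'E'
from h import *
d=cam("top");f=d["frame"];cv2.imwrite("pics/t1.png",cv2.resize(f[120:330,130:410],None,fx=2.8,fy=2.8))
d=cam("scene");f=d["frame"];cv2.imwrite("pics/s1.png",cv2.resize(f[80:290,100:380],None,fx=2.8,fy=2.8))
go(.44,-.0535,.012,61)
E
```

```text
at [ 0.4376 -0.0502  0.105 ] [-179.77    0.19   61.19] q [-30.7  -2.8  33.3 120.6   1.8  62.1 -27.1] F [ 0.  -0.2 -0.3] T [-0.12  0.1   0.03] w 0.087 t 3.6
shift [-0.0017  0.0037  0.093 ] turn 0.003
```

View pics/t1.png

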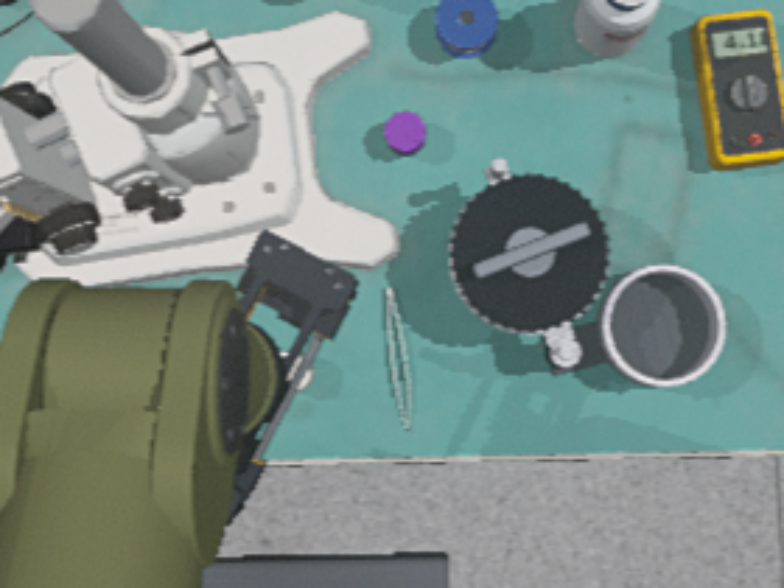

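View pics/s1.png

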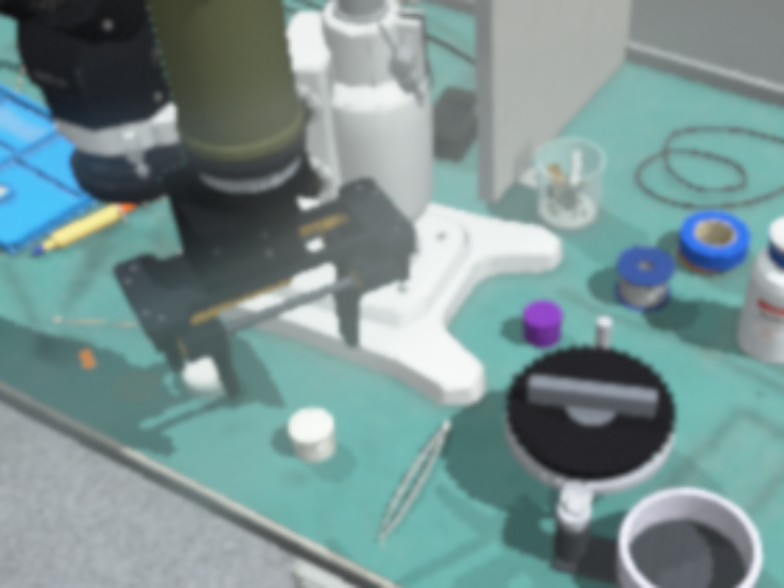

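```bash
python3 - <<'E'
from h import *
d=cam("scene")
for s in(-.05,.05):
  p=np.array([.4376+s*.875,-.0502-s*.482,.105]);print((proj(d,p)-[100,80])*2.8)
E
```

```text
[226.85666349 385.41007345]
[350.99548112 334.23676877]
```

Request:
{"fn": "servo_tool", "kwargs": {
  "targets": [
    [100,-0.002,0.004,0.05,0],
    [100,-0.002,0.004,0.093,0],
    [100,-0.002,0.004,0.093,0]
  ]
}}

```text
time_s: 4.03
tool_pos: [0.4408, -0.0543, 0.0135]
tool_rot: [-179.8, 0.2, 61.2]
force: [1.2, -0.4, 1.4]
grip_width: 0.087
```

Request:
{"fn": "servo_tool", "kwargs": {
  "targets": [
    [0,0,0,0,0],
    [0,0,0,0,0],
    [0,0,0,0,0],
    [0,0,0,0,0],
    [0,0,0,0,0]
  ],
  "grip_force": 15
}}

```text
time_s: 4.65
tool_pos: [0.4422, -0.0545, 0.0146]
tool_rot: [180.0, -0.0, 61.1]
force: [0.1, 0.7, -0.6]
grip_width: 0.0453
```

Request:
{"fn": "servo_tool", "kwargs": {
  "targets": [
    [0,0,0,0,0],
    [0,0,0,0,0],
    [0,0,0,0,0],
    [0,0,0,0,0]
  ]
}}

```text
time_s: 5.15
tool_pos: [0.442, -0.0545, 0.0144]
tool_rot: [-180.0, 0.0, 61.1]
force: [-0.8, 0.7, 1.4]
grip_width: 0.0349
```

```bash
python3 - <<'E'
from h import *
go(.4714,-.364,.12,61)
E
```

```text
at [ 0.442  -0.0545  0.0144] [-179.98    0.     61.12] q [-29.5   6.8  34.8 124.8  -5.1  49.7 -20.5] F [-0.8  0.7  1.4] T [-0.03  0.28 -0.06] w 0.0349 t 5.15
shift [-0.2568  0.1752 -0.1056] turn 0.002
```

Request:
{"fn": "servo_tool", "kwargs": {
  "targets": [
    [0,0,0,-0.06,0],
    [0,0,0,-0.12,0],
    [0,-0.05,0.035,-0.125,0],
    [0,-0.1,0.07,-0.125,0],
    [0,-0.15,0.105,-0.125,0]
  ]
}}

```text
time_s: 5.78
tool_pos: [0.4621, -0.2381, 0.1399]
tool_rot: [179.9, -0.1, 61.2]
force: [-0.0, -0.5, -1.4]
grip_width: 0.0346
```

```bash
python3 - <<'E'
from h import *
go(.4714,-.364,.13,61)
E
```

```text
at [ 0.4621 -0.2381  0.1399] [ 1.799e+02 -8.000e-02  6.120e+01] q [-20.6   7.   48.3 109.1  -5.8  66.2   1.1] F [-0.  -0.5 -1.4] T [-0.06  0.02 -0.04] w 0.0346 t 5.775
shift [-0.1058  0.0688  0.0099] turn 0.003
```

Request:
{"fn": "servo_tool", "kwargs": {
  "targets": [
    [0,-0.05,0.033,0,0],
    [0,-0.105,0.069,0,0],
    [0,-0.105,0.069,0,0],
    [0,-0.105,0.069,0,0]
  ]
}}

```text
time_s: 6.28
tool_pos: [0.4708, -0.3619, 0.1387]
tool_rot: [-179.9, 0.0, 61.1]
force: [-0.6, -0.2, -0.3]
grip_width: 0.0352
```

```bash
python3 - <<'E'
from h import *
d=cam("top");f=d["frame"];cv2.imwrite("pics/t2.png",cv2.resize(f[150:300,260:430],None,fx=3.5,fy=3.5))
d=cam("scene");f=d["frame"];cv2.imwrite("pics/s2.png",cv2.resize(f[150:340,220:440],None,fx=3,fy=3))
go(.4714,-.364,.022,61)
E
```

```text
at [ 0.4719 -0.36    0.1391] [-1.7996e+02 -8.0000e-02  6.1250e+01] q [ -6.9  19.8  50.8  99.  -16.4  69.   19.4] F [-0.1  0.8 -0.5] T [-0.08  0.08  0.02] w 0.0349 t 6.375
shift [-0.0037  0.0015  0.1171] turn 0.004
```

View pics/s2.png

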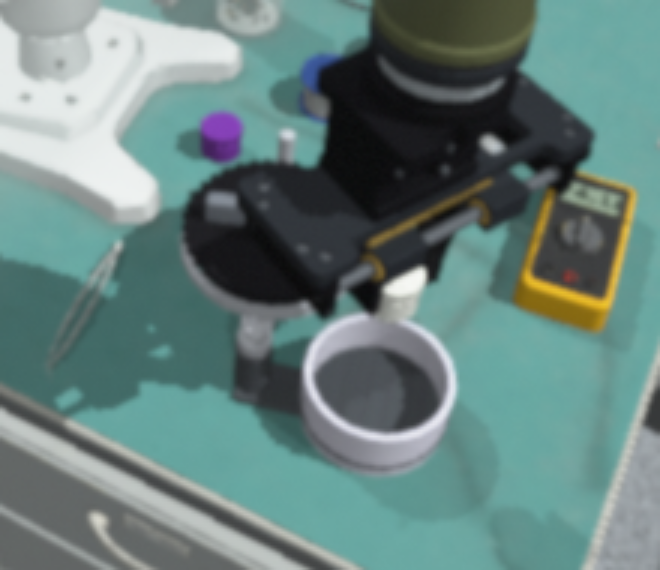

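View pics/t2.png

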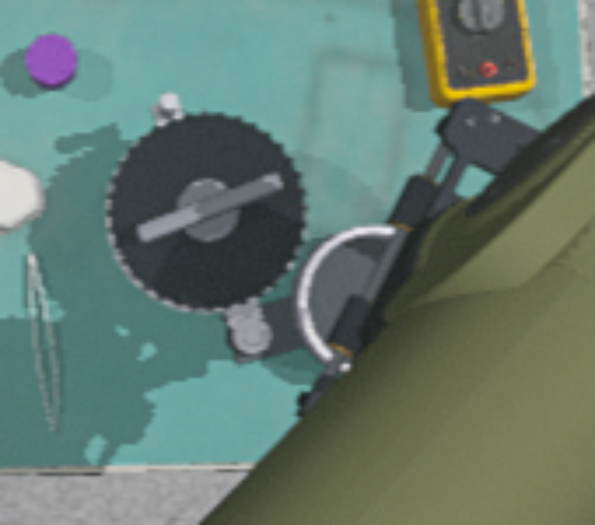

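Request:
{"fn": "servo_tool", "kwargs": {
  "targets": [
    [0,-0.004,0.0015,0,0],
    [0,-0.004,0.0015,0.05,0],
    [0,-0.004,0.0015,0.09,0],
    [0,-0.004,0.0015,0.112,0],
    [0,-0.004,0.0015,0.117,0]
  ]
}}

```text
time_s: 7.0
tool_pos: [0.4705, -0.3653, 0.0216]
tool_rot: [-179.9, -0.0, 61.2]
force: [-0.1, 0.1, 0.3]
grip_width: 0.035
```

```bash
python3 - <<'E'
from h import *
go(.4714,-.364,.0195,61)
E
```

```text
at [ 0.4705 -0.3653  0.0216] [-1.7992e+02 -2.0000e-02  6.1170e+01] q [ -2.1  28.3  46.2 104.3 -23.9  57.7  25.1] F [-0.1  0.1  0.3] T [-0.12  0.08  0.02] w 0.035 t 7.0
shift [0.0016 0.0002 0.0021] turn 0.003
```

Lower the last bit and open slightly (to about 44 mm).

Request:
{"fn": "servo_tool", "kwargs": {
  "targets": [
    [0,0,0,0.002,0],
    [0,0,0,0.002,0],
    [50,0,0,0.002,0],
    [50,0,0,0.002,0],
    [50,0,0,0.002,0]
  ]
}}

```text
time_s: 7.62
tool_pos: [0.4709, -0.3661, 0.0206]
tool_rot: [180.0, -0.0, 61.1]
force: [-0.6, -0.8, 0.4]
grip_width: 0.043
```

Request:
{"fn": "servo_tool", "kwargs": {
  "targets": [
    [50,0,0,-0.05,0],
    [50,0,0,-0.11,0],
    [50,0,0,-0.15,0]
  ]
}}

```text
time_s: 8.0
tool_pos: [0.4711, -0.3669, 0.1733]
tool_rot: [179.8, -0.0, 61.1]
force: [-0.6, -0.4, -1.0]
grip_width: 0.0432
```

```bash
python3 - <<'E'
from h import *
d=cam("scene");f=d["frame"];cv2.imwrite("pics/s3.png",cv2.resize(f[150:340,220:440],None,fx=3,fy=3))
go(.4714,-.364,.022,61)
P=cloud(d);X,Y,Z=P[...,0],P[...,1],P[...,2]
Q=P[(np.hypot(X-.4714,Y+.364)<.035)&(Z>.031)&(Z<.042)];print(len(Q),Q.mean(0))
E
```

```text
at [ 0.473  -0.3688  0.1781] [ 1.7944e+02 -2.0000e-02  6.1080e+01] q [ -7.5  18.2  52.2  96.1 -15.2  72.5  18.9] F [ 2.6 -1.5  2.9] T [-0.28 -0.07 -0.06] w 0.0435 t 8.05
shift [ 0.0034 -0.0038  0.1561] turn 0.001
222 [ 0.47079715 -0.36725526  0.03598156]
```

View pics/s3.png

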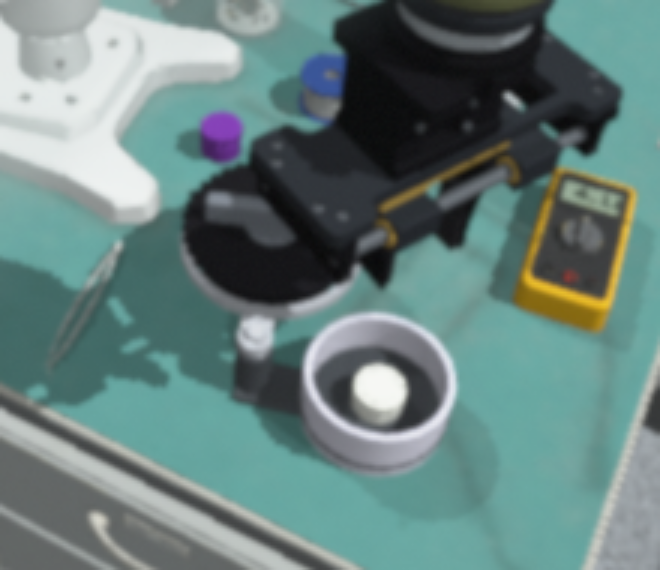

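```bash
python3 - <<'E'
from h import *
go(.600,-.2295,.13,18.9)
E
```

```text
at [ 0.473  -0.3688  0.1781] [ 1.7944e+02 -2.0000e-02  6.1080e+01] q [ -7.5  18.2  52.2  96.1 -15.2  72.5  18.9] F [ 2.6 -1.5  2.9] T [-0.28 -0.07 -0.06] w 0.0435 t 8.05
shift [0.1833 0.0438 0.0481] turn 0.736
```

Request:
{"fn": "servo_tool", "kwargs": {
  "targets": [
    [50,0.05,0.01,0.02,0.15],
    [50,0.1,0.02,0.02,0.3],
    [50,0.15,0.035,0.02,0.45],
    [50,0.183,0.044,0.02,0.6],
    [50,0.183,0.044,0.02,0.736]
  ]
}}

```text
time_s: 8.68
tool_pos: [0.6003, -0.2227, 0.1494]
tool_rot: [-179.9, -0.0, 19.1]
force: [-0.2, -0.6, 0.4]
grip_width: 0.0433
```

```bash
python3 - <<'E'
from h import *
d=cam("scene");f=d["frame"];cv2.imwrite("pics/s4.png",cv2.resize(f[100:300,200:440],None,fx=3,fy=3))
go(.600,-.2295,.083,18.9)
P=cloud(d);X,Y,Z=P[...,0],P[...,1],P[...,2]
Q=P[(np.hypot(X-.6,Y+.2295)<.018)&(Z>.079)&(Z<.1)];print(len(Q),Q.mean(0))
print(pinpoint("scene","push_pin")[:2], (proj(d,[.6,-.2295,.08])), proj(d,[.6,-.2295,.095]))
E
```

```text
at [ 0.5988 -0.2249  0.1496] [-1.7999e+02  5.0000e-02  1.8700e+01] q [-23.3  27.8  55.3  91.7 -23.6  73.1 -35.4] F [-0.5  0.1 -0.4] T [-0.11  0.22  0.03] w 0.0434 t 8.725
shift [-0.0003  0.0047  0.0666] turn -0.004
43 [ 0.59784666 -0.23218223  0.09061287]
[{'at': [314.5, 202.5], 'confidence': 0.81}] [314.47491795 198.78779771] [314.90893249 194.01562378]
```

View pics/s4.png

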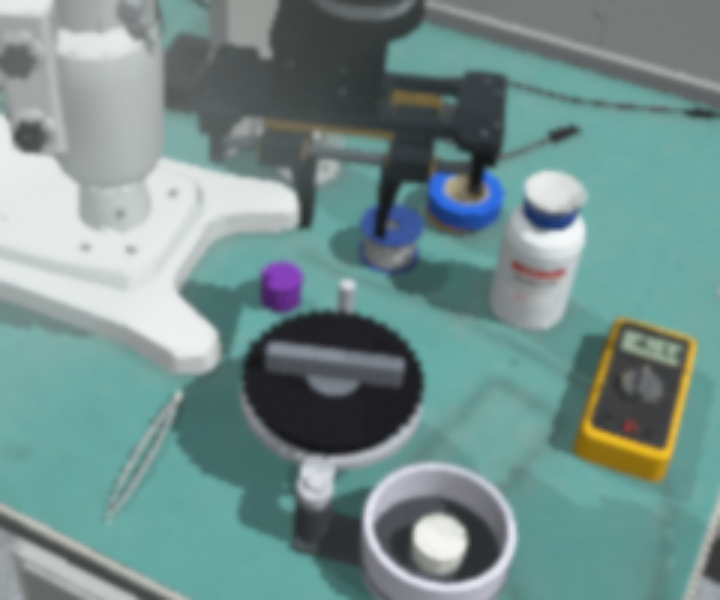

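```bash
python3 - <<'E'
from h import *
d=cam("scene");P=cloud(d)
for v,u in[(164,384),(180,384),(200,370),(100,220)]:print(P[v,u])
E
```

```text
[ 0.74233048 -0.33388357  0.12031195]
[ 0.71838847 -0.34723221  0.09588454]
[ 0.71004708 -0.32855004  0.02843008]
[0.59940728 0.00307664 0.25828717]
```

Request:
{"fn": "servo_tool", "kwargs": {
  "targets": [
    [50,0,0.005,0.03,0],
    [50,0,0.005,0.066,0],
    [25,0,0.005,0.066,0],
    [25,0,0.005,0.066,0],
    [25,0,0.005,0.066,0]
  ]
}}

```text
time_s: 9.45
tool_pos: [0.6002, -0.2326, 0.0863]
tool_rot: [179.9, -0.1, 19.0]
force: [-0.3, 0.2, 0.2]
grip_width: 0.0243
```

```bash
cat >> h.py <<'E'
def arc(angles,R=.1565,H=(.4526,-.2811),z=.083):
    o=monitor.get_obs();p=o["tool_pos"];y=o["tool_rot"][2]
    print(np.round(p,4),y,np.round(o["qpos"],1),np.round(o["force"],1),"ang",np.degrees(np.arctan2(p[1]-H[1],p[0]-H[0])),"R",np.hypot(p[0]-H[0],p[1]-H[1]))
    for t in angles:
        a=np.radians(t); go(H[0]+R*np.cos(a),H[1]+R*np.sin(a),z,t,base=[*p,y])
E
python3 -c "
from h import *
arc([13,5,-3,-11,-19])"
```

```text
[ 0.6002 -0.2326  0.0863] 18.96687223652336 [-20.8  31.5  52.8  94.8 -26.9  67.2 -32.4] [-0.3  0.2  0.2] ang 18.20773806095776 R 0.15533371837798166
shift [0.0003 0.0142 0.0033] turn 0.104
shift [-0.0034  0.0357  0.0033] turn 0.244
shift [-0.0102  0.0565  0.0033] turn 0.383
shift [-0.0197  0.0761  0.0033] turn 0.523
shift [-0.0319  0.0942  0.0033] turn 0.663
```

Request:
{"fn": "servo_tool", "kwargs": {
  "targets": [
    [25,0,0.014,0.002,0.1],
    [25,-0.003,0.036,0.003,0.244],
    [25,-0.01,0.0565,0.003,0.383],
    [25,-0.02,0.076,0.003,0.523],
    [25,-0.032,0.094,0.003,0.663]
  ]
}}

```text
time_s: 10.07
tool_pos: [0.6033, -0.3285, 0.0827]
tool_rot: [-179.7, -0.2, -19.1]
force: [2.7, 3.8, -0.7]
grip_width: 0.0216
```

```bash
python3 -c "
from h import *
arc([-27,-35,-43,-51,-59])"
```

```text
[ 0.6033 -0.3285  0.0827] -19.059319784972807 [-13.3  40.3  58.6  88.2 -35.9  71.7 -58.3] [ 2.7  3.8 -0.7] ang -17.462822758776422 R 0.15793568476548067
shift [-0.0029  0.026  -0.0003] turn 0.139
shift [-0.0074  0.0474 -0.0003] turn 0.278
shift [-0.0148  0.0679 -0.0003] turn 0.418
shift [-0.0251  0.0872 -0.0003] turn 0.557
shift [-0.0379  0.1049 -0.0003] turn 0.697
```

Request:
{"fn": "servo_tool", "kwargs": {
  "targets": [
    [25,-0.003,0.024,0,0.139],
    [25,-0.007,0.045,0,0.278],
    [25,-0.0145,0.066,0,0.418]
  ]
}}

```text
time_s: 10.45
tool_pos: [0.5687, -0.3873, 0.0829]
tool_rot: [-179.7, -0.3, -43.0]
force: [5.4, 1.9, -0.9]
grip_width: 0.0219
```

```bash
python3 -c "
from h import *
arc([-51,-59,-66,-71])"
```

```text
[ 0.5687 -0.3873  0.0829] -42.994164411320185 [ -9.8  43.   63.2  88.2 -39.8  73.3 -74.1] [ 5.4  1.9 -0.9] ang -42.43675206230877 R 0.15735540713672783
shift [-0.0024  0.0233 -0.0001] turn 0.14
shift [-0.0069  0.0447 -0.0001] turn 0.279
shift [-0.0133  0.0627 -0.0001] turn 0.402
shift [-0.0192  0.075  -0.0001] turn 0.489
```

Request:
{"fn": "servo_tool", "kwargs": {
  "targets": [
    [25,-0.0025,0.023,0,0.14],
    [25,-0.007,0.044,0,0.279]
  ]
}}

```text
time_s: 10.7
tool_pos: [0.5331, -0.4159, 0.083]
tool_rot: [-179.7, -0.3, -59.0]
force: [5.7, 0.7, -2.0]
grip_width: 0.0217
```

```bash
python3 -c "
from h import *
arc([-66,-71,-75,-79])"
```

```text
[ 0.5331 -0.4159  0.083 ] -59.02437787823774 [ -8.5  43.5  66.3  90.2 -41.4  73.5 -85. ] [ 5.7  0.7 -2. ] ang -59.14330700357153 R 0.15703436569151627
shift [-0.0017  0.0187 -0.    ] turn 0.122
shift [-0.0039  0.0321 -0.    ] turn 0.209
shift [-0.0066  0.0427 -0.    ] turn 0.279
shift [-0.0099  0.0531 -0.    ] turn 0.349
```

Request:
{"fn": "servo_tool", "kwargs": {
  "targets": [
    [25,-0.0015,0.0187,0,0.0]
  ]
}}

```text
time_s: 10.82
tool_pos: [0.516, -0.4249, 0.0831]
tool_rot: [-179.7, -0.3, -58.9]
force: [5.4, -0.7, -0.8]
grip_width: 0.0217
```

```bash
python3 -c "
from h import *
arc([-71,-75,-79])"
```

```text
[ 0.516  -0.4249  0.0831] -58.86752855571955 [ -7.9  42.7  66.5  91.5 -40.8  72.9 -83.3] [ 5.4 -0.7 -0.8] ang -66.21459935525696 R 0.1571721818169662
shift [-0.0029  0.0128  0.0001] turn 0.212
shift [-0.0055  0.0234  0.0001] turn 0.282
shift [-0.0089  0.0338  0.0001] turn 0.351
```

Request:
{"fn": "servo_tool", "kwargs": {
  "targets": [
    [25,-0.003,0.0125,0,0.0],
    [25,-0.006,0.0235,0,0.0]
  ]
}}

```text
time_s: 11.08
tool_pos: [0.4926, -0.4318, 0.0833]
tool_rot: [-179.7, -0.3, -58.8]
force: [5.9, 0.1, -0.4]
grip_width: 0.0224
```

```bash
python3 -c "
from h import *
arc([-76,-78,-80,-82])"
```

```text
[ 0.4926 -0.4318  0.0833] -58.82157218487078 [ -7.4  41.1  66.9  93.6 -39.8  72.  -81.6] [ 5.9  0.1 -0.4] ang -75.13895535763412 R 0.1559021611149056
shift [-0.0001  0.0024  0.0003] turn 0.3
shift [-0.0018  0.0076  0.0003] turn 0.335
shift [-0.0037  0.0127  0.0003] turn 0.37
shift [-0.0058  0.0178  0.0003] turn 0.405
```

Pushing toward the stop in small increments, watching force.

Request:
{"fn": "servo_tool", "kwargs": {
  "targets": [
    [25,-0.002,0.0075,0,0.0],
    [25,-0.003,0.0105,0,0.0]
  ]
}}

```text
time_s: 11.32
tool_pos: [0.4832, -0.4343, 0.0832]
tool_rot: [-179.6, -0.3, -58.8]
force: [12.1, -0.6, -0.6]
grip_width: 0.022
```

```bash
python3 - <<'E'
from h import *
arc([-76,-78,-80,-82])
d=cam("top");f=d["frame"];cv2.imwrite("pics/t5.png",cv2.resize(f[150:300,260:430],None,fx=3.5,fy=3.5))
d=cam("scene");f=d["frame"];cv2.imwrite("pics/s5.png",cv2.resize(f[150:340,220:440],None,fx=3,fy=3))
E
```

```text
[ 0.4832 -0.4343  0.0832] -58.83390787309054 [ -7.3  40.5  67.1  94.5 -39.4  71.6 -80.9] [12.1 -0.6 -0.6] ang -78.7202608113281 R 0.15626148261378
shift [ 0.0026 -0.007   0.0002] turn 0.3
shift [ 0.0009 -0.0018  0.0002] turn 0.335
shift [-0.001   0.0034  0.0002] turn 0.369
shift [-0.0031  0.0084  0.0002] turn 0.404
```

View pics/s5.png

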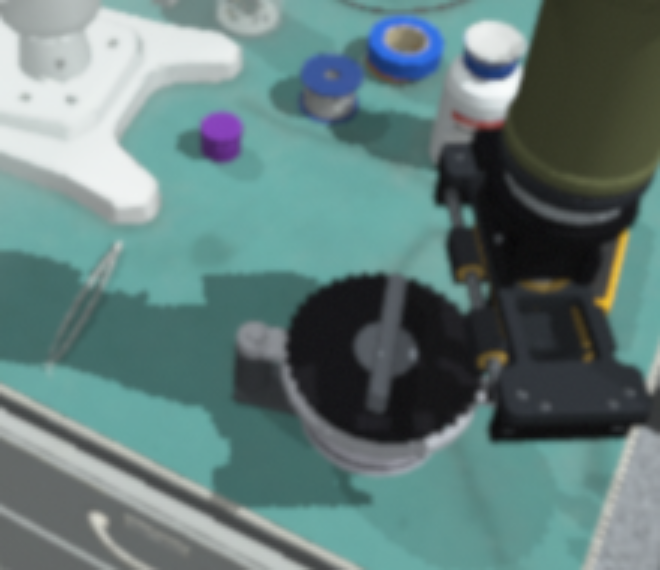

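Request:
{"fn": "servo_tool", "kwargs": {
  "targets": [
    [25,-0.0005,0.0025,0,0.0],
    [25,-0.001,0.004,0,0.0]
  ]
}}

```text
time_s: 11.68
tool_pos: [0.4831, -0.4344, 0.0832]
tool_rot: [-179.4, -0.5, -58.7]
force: [16.2, 0.3, -2.8]
grip_width: 0.0219
```

Request:
{"fn": "servo_tool", "kwargs": {
  "targets": [
    [35,0.001,-0.006,0,0],
    [35,0.001,-0.006,-0.05,0],
    [35,0.001,-0.006,-0.09,0.1]
  ]
}}

```text
time_s: 12.05
tool_pos: [0.4792, -0.4337, 0.173]
tool_rot: [179.9, 0.0, -64.9]
force: [-0.5, -0.2, -0.1]
grip_width: 0.0297
```

```bash
python3 - <<'E'
from h import *
np.set_printoptions(precision=4,suppress=True)
go(.4714,-.365,.14,0)
for n in["scene","top"]:
    d=cam(n);f=d["frame"];cv2.imwrite(f"pics/{n}6.png",cv2.resize(f[150:340,220:440],None,fx=3,fy=3))
    P=cloud(d);X,Y,Z=P[...,0],P[...,1],P[...,2]
    S=P[(np.hypot(X-.4714,Y+.364)<.055)&(Z>.09)&(Z<.104)];c=S.mean(0);e=np.linalg.eigh(np.cov(S[:,:2].T));print(len(S),c,e[0],e[1][:,1],np.degrees(np.arctan2(e[1][1,1],e[1][0,1])))
    C=P[(np.hypot(X-.4714,Y+.364)<.075)&(Z>.068)&(Z<.085)];print("cap",len(C),C.mean(0),(C.min(0)+C.max(0))/2,C.max(0)-C.min(0))
E
```

```text
at [ 0.4792 -0.4337  0.173 ] [179.9    0.01 -64.87] q [ -8.3  34.5  68.9  89.3 -32.5  78.9 -91.2] F [-0.5 -0.2 -0.1] T [0.07 0.13 0.03] w 0.0297 t 12.05
shift [-0.0655 -0.0221  0.033 ] turn -1.132
276 [ 0.4675 -0.3662  0.0972] [0.     0.0008] [-0.9659 -0.259 ] -164.98907399311594
cap 2670 [ 0.4677 -0.3675  0.0761] [ 0.4721 -0.3692  0.0764] [0.1295 0.1366 0.0167]
200 [ 0.4811 -0.36    0.0963] [0.     0.0005] [-0.968  -0.2511] -165.4579978997174
cap 1782 [ 0.4827 -0.3568  0.0751] [ 0.4777 -0.3651  0.0773] [0.1153 0.1312 0.015 ]
```

View pics/scene6.png

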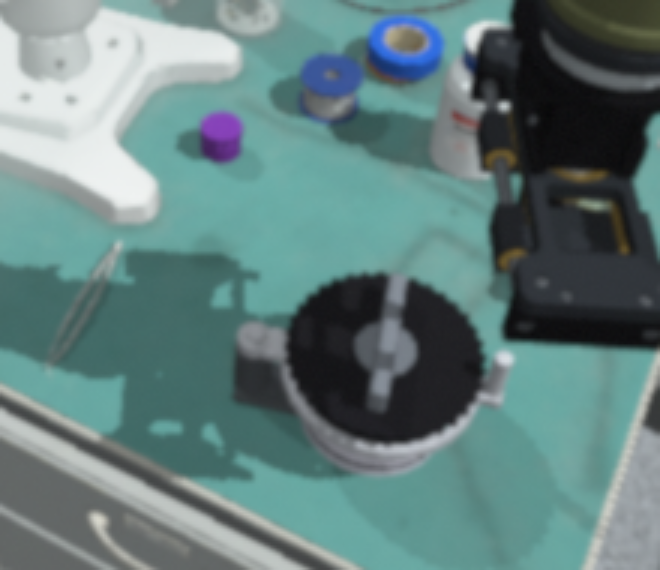

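View pics/top6.png

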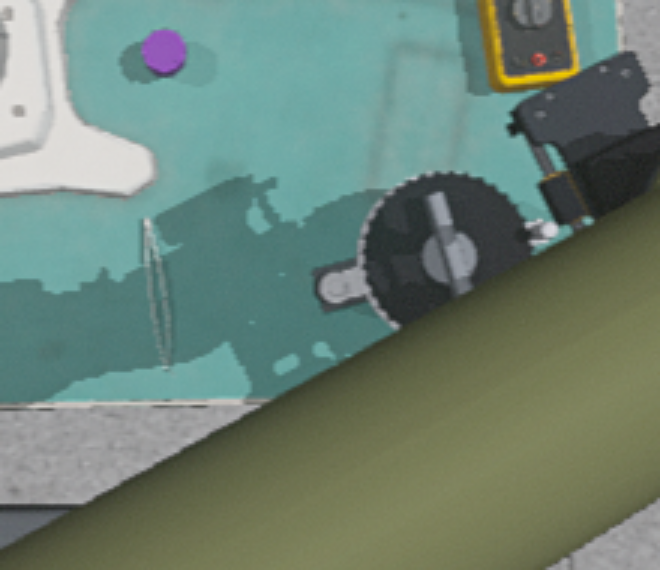

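Request:
{"fn": "servo_tool", "kwargs": {
  "targets": [
    [50,0,0,0,-0.18],
    [50,-0.02,-0.007,0,-0.36],
    [50,-0.04,-0.015,0.01,-0.54],
    [50,-0.064,-0.022,0.02,-0.72],
    [50,-0.064,-0.022,0.03,-0.9]
  ]
}}

```text
time_s: 12.78
tool_pos: [0.4723, -0.3636, 0.1403]
tool_rot: [-179.9, 0.1, -12.6]
force: [-0.1, -0.7, -0.1]
grip_width: 0.0438
```

Request:
{"fn": "servo_tool", "kwargs": {
  "targets": [
    [50,0,0,0,-0.18],
    [50,0,0,0,-0.23],
    [50,0,0,0,-0.23]
  ]
}}

```text
time_s: 13.15
tool_pos: [0.4718, -0.3661, 0.141]
tool_rot: [-180.0, 0.1, 0.0]
force: [0.4, 0.2, -0.4]
grip_width: 0.0433
```

```bash
python3 - <<'E'
from h import *
go(.4705,-.3655,.082,15)
E
```

```text
at [ 0.4718 -0.3661  0.141 ] [-1.7997e+02  7.0000e-02  0.0000e+00] q [-11.1  22.7  57.6  98.5 -20.3  70.2 -38.4] F [ 0.4  0.2 -0.4] T [-0.03  0.18  0.04] w 0.0433 t 13.15
shift [-0.0013 -0.0006  0.059 ] turn -0.262
```

Request:
{"fn": "servo_tool", "kwargs": {
  "targets": [
    [50,-0.001,0,0.0,-0.18],
    [50,-0.001,0,0.02,-0.262],
    [50,-0.001,0,0.045,-0.262],
    [50,-0.001,0,0.059,-0.262]
  ]
}}

```text
time_s: 13.65
tool_pos: [0.4708, -0.3657, 0.0809]
tool_rot: [-179.9, 0.1, 15.0]
force: [0.4, 0.2, -0.0]
grip_width: 0.0436
```

Request:
{"fn": "servo_tool", "kwargs": {
  "targets": [
    [10,0,0,0,0],
    [10,0,0,0,0],
    [10,0,0,0,0],
    [10,0,0,0,0],
    [10,0,0,0,0]
  ],
  "grip_force": 10
}}

```text
time_s: 14.28
tool_pos: [0.4718, -0.3646, 0.0827]
tool_rot: [-179.8, -0.0, 15.1]
force: [-2.3, 5.5, 5.4]
grip_width: 0.0118
```

```bash
python3 - <<'E'
from h import *
go(.4705,-.3655,.082,15)
E
```

```text
at [ 0.4718 -0.3646  0.0827] [-1.7983e+02 -3.0000e-02  1.5100e+01] q [ -6.8  25.1  52.2 101.7 -22.   64.1 -22.3] F [-2.3  5.5  5.4] T [ 1.09  0.63 -0.05] w 0.0118 t 14.275
shift [-0.0015  0.0005  0.0007] turn 0.002
```

Request:
{"fn": "servo_tool", "kwargs": {
  "targets": [
    [10,0,0,0.0003,0.18],
    [10,0,0,0.0007,0.36],
    [10,0,0,0.001,0.54],
    [10,0,0,0.0014,0.72],
    [10,0,0,0.0017,0.9]
  ]
}}

```text
time_s: 14.9
tool_pos: [0.4719, -0.3646, 0.081]
tool_rot: [-179.9, 0.1, -36.8]
force: [-1.3, 5.4, 5.6]
grip_width: 0.0117
```

```bash
python3 - <<'E'
from h import *
go(.4705,-.3655,.082,15)
E
```

```text
at [ 0.4719 -0.3646  0.081 ] [-1.7987e+02  1.2000e-01 -3.6790e+01] q [-13.9  30.7  63.2 102.  -29.9  66.4 -68. ] F [-1.3  5.4  5.6] T [ 1.16  0.69 -0.01] w 0.0117 t 14.9
shift [-0.0005  0.0016 -0.001 ] turn -0.904
```

Request:
{"fn": "servo_tool", "kwargs": {
  "targets": [
    [10,0,0,0.0003,0.18],
    [10,0,0,0.0007,0.36],
    [45,0,0,0.0007,0.36],
    [45,0,0,0.0007,0.36],
    [45,0,0,-0.03,0.36]
  ]
}}

```text
time_s: 15.52
tool_pos: [0.4706, -0.3652, 0.1091]
tool_rot: [179.9, 0.2, -57.0]
force: [0.7, 0.5, 0.4]
grip_width: 0.0334
```

```bash
python3 - <<'E'
from h import *
np.set_printoptions(precision=4,suppress=True)
go(.4718,-.3650,.115,-57.5+180)
for n in["scene"]:
    d=cam(n);f=d["frame"];cv2.imwrite(f"pics/{n}7.png",cv2.resize(f[150:340,220:440],None,fx=3,fy=3))
E
```

```text
at [ 0.4706 -0.3652  0.1091] [179.87   0.18 -57.03] q [-16.8  30.7  67.7 100.6 -30.1  69.8 -87.9] F [0.7 0.5 0.4] T [0.02 0.19 0.02] w 0.0334 t 15.525
shift [ 0.0005 -0.0011 -0.0059] turn -3.133
```

View pics/scene7.png

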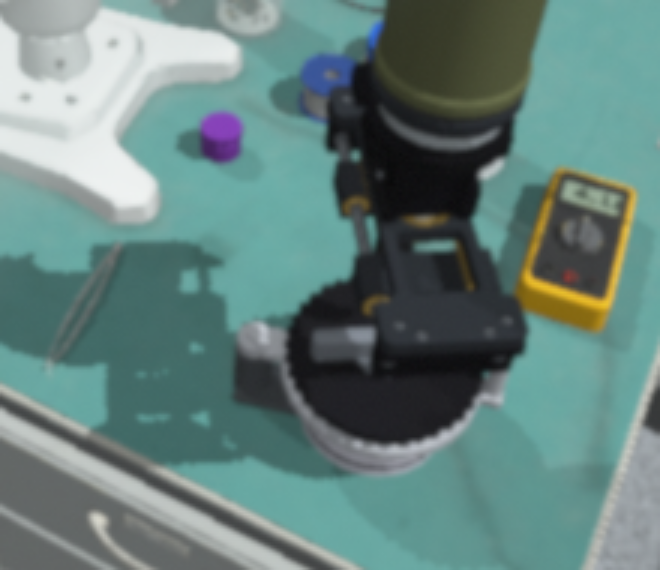

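Request:
{"fn": "servo_tool", "kwargs": {
  "targets": [
    [45,0,0,-0.01,-0.18],
    [45,0,0,-0.01,-0.36],
    [45,0,0,-0.01,-0.54],
    [45,0,0,-0.01,-0.72],
    [45,0,0,-0.01,-0.9]
  ]
}}

```text
time_s: 16.2
tool_pos: [0.4718, -0.3667, 0.1209]
tool_rot: [180.0, -0.1, -5.1]
force: [0.6, -0.0, -0.8]
grip_width: 0.0391
```

Request:
{"fn": "servo_tool", "kwargs": {
  "targets": [
    [45,0,0,0,-0.18],
    [45,0,0,0,-0.36],
    [45,0,0,0,-0.54],
    [45,0,0,0,-0.72],
    [45,0,0,0,-0.9]
  ]
}}

```text
time_s: 16.82
tool_pos: [0.4719, -0.3668, 0.121]
tool_rot: [179.9, -0.0, 46.4]
force: [-0.0, 0.4, -0.4]
grip_width: 0.039
```

Request:
{"fn": "servo_tool", "kwargs": {
  "targets": [
    [45,0,0,0,-0.18],
    [45,0,0,0,-0.36],
    [45,0,0,0,-0.54],
    [45,0,0,0,-0.72],
    [45,0,0,0,-0.9]
  ]
}}

```text
time_s: 17.45
tool_pos: [0.4718, -0.3668, 0.1209]
tool_rot: [179.9, 0.1, 98.0]
force: [0.3, -0.5, -0.3]
grip_width: 0.0391
```

```bash
python3 - <<'E'
from h import *
go(.4708,-.3652,.079,-57+180)
E
```

```text
at [ 0.4718 -0.3668  0.1209] [1.7994e+02 6.0000e-02 9.7980e+01] q [  4.3  18.3  37.1  99.4 -12.   66.2  52.9] F [ 0.3 -0.5 -0.3] T [-0.05  0.03  0.01] w 0.0391 t 17.45
shift [ 0.0017 -0.0008  0.0419] turn -0.437
```

Request:
{"fn": "servo_tool", "kwargs": {
  "targets": [
    [45,0.0015,-0.001,0,-0.18],
    [45,0.0015,-0.001,0,-0.36],
    [45,0.0015,-0.001,0.005,-0.437],
    [45,0.0015,-0.001,0.03,-0.437],
    [45,0.0015,-0.001,0.042,-0.437]
  ]
}}

```text
time_s: 18.08
tool_pos: [0.47, -0.3648, 0.0777]
tool_rot: [-180.0, -0.0, 122.6]
force: [-0.1, 0.1, -0.2]
grip_width: 0.0391
```

Request:
{"fn": "servo_tool", "kwargs": {
  "targets": [
    [10,0,0,0,0],
    [10,0,0,0,0],
    [10,0,0,0,0],
    [10,0,0,0,0]
  ]
}}

```text
time_s: 18.58
tool_pos: [0.4719, -0.3645, 0.0794]
tool_rot: [179.9, 0.1, 122.6]
force: [-0.1, -0.0, 0.8]
grip_width: 0.0122
```

Request:
{"fn": "servo_tool", "kwargs": {
  "targets": [
    [10,0,0,0.0003,0.18],
    [10,0,0,0.0007,0.36],
    [10,0,0,0.001,0.54],
    [10,0,0,0.0014,0.72],
    [10,0,0,0.0017,0.9]
  ]
}}

```text
time_s: 19.2
tool_pos: [0.4717, -0.3646, 0.0777]
tool_rot: [179.9, -0.0, 70.8]
force: [0.5, 1.6, 1.7]
grip_width: 0.012
```

Request:
{"fn": "servo_tool", "kwargs": {
  "targets": [
    [10,0,0,0.0003,0.18],
    [10,0,0,0.0007,0.36],
    [10,0,0,0.001,0.54],
    [10,0,0,0.0014,0.72],
    [10,0,0,0.0017,0.9]
  ]
}}

```text
time_s: 19.82
tool_pos: [0.4715, -0.3644, 0.076]
tool_rot: [180.0, -0.1, 19.2]
force: [0.4, 1.2, 0.9]
grip_width: 0.0122
```

Request:
{"fn": "servo_tool", "kwargs": {
  "targets": [
    [10,0,0,0.0003,0.18],
    [10,0,0,0.0007,0.36],
    [10,0,0,0.001,0.54],
    [10,0,0,0.0014,0.72],
    [10,0,0,0.0017,0.9]
  ]
}}

```text
time_s: 20.45
tool_pos: [0.4716, -0.3643, 0.0743]
tool_rot: [-179.9, -0.1, -32.4]
force: [0.9, 1.6, 2.0]
grip_width: 0.0119
```

```bash
python3 - <<'E'
from h import *
go(.4708,-.3652,.079,-57)
E
```

```text
at [ 0.4716 -0.3643  0.0743] [-1.7992e+02 -5.0000e-02 -3.2370e+01] q [-13.9  30.9  63.  102.5 -30.3  65.5 -63.4] F [0.9 1.6 2. ] T [0.31 0.08 0.02] w 0.0119 t 20.45
shift [-0.0001  0.0012 -0.0047] turn 0.43
```

Request:
{"fn": "servo_tool", "kwargs": {
  "targets": [
    [10,0,0,0.0003,0.18],
    [10,0,0,0.0008,0.42],
    [45,0,0,0.0008,0.42],
    [45,0,0,0.0008,0.42],
    [45,0,0,-0.03,0.42]
  ]
}}

```text
time_s: 21.08
tool_pos: [0.4695, -0.3633, 0.102]
tool_rot: [179.9, 0.2, -56.1]
force: [0.2, 1.0, 0.1]
grip_width: 0.0334
```

Request:
{"fn": "servo_tool", "kwargs": {
  "targets": [
    [45,0,0,-0.01,-0.18],
    [45,0,0,-0.01,-0.36],
    [45,0,0,-0.01,-0.54],
    [45,0,0,-0.01,-0.72],
    [45,0,0,-0.01,-0.9]
  ]
}}

```text
time_s: 21.7
tool_pos: [0.4706, -0.3648, 0.1138]
tool_rot: [-180.0, -0.0, -4.2]
force: [-0.1, -0.5, 0.3]
grip_width: 0.0393
```

Request:
{"fn": "servo_tool", "kwargs": {
  "targets": [
    [45,0,0,0,-0.18],
    [45,0,0,0,-0.36],
    [45,0,0,0,-0.54],
    [45,0,0,0,-0.72],
    [45,0,0,0,-0.9]
  ]
}}

```text
time_s: 22.32
tool_pos: [0.4705, -0.3648, 0.1138]
tool_rot: [180.0, -0.0, 47.4]
force: [0.0, 0.3, -0.2]
grip_width: 0.0393
```

Request:
{"fn": "servo_tool", "kwargs": {
  "targets": [
    [45,0,0,0,-0.18],
    [45,0,0,0,-0.36],
    [45,0,0,0,-0.54],
    [45,0,0,0,-0.72],
    [45,0,0,0,-0.9]
  ]
}}

```text
time_s: 22.95
tool_pos: [0.4705, -0.3649, 0.1138]
tool_rot: [180.0, 0.0, 98.9]
force: [-0.1, -0.3, -0.3]
grip_width: 0.039
```

```bash
python3 - <<'E'
from h import *
np.set_printoptions(precision=4,suppress=True)
d=cam("scene");f=d["frame"];cv2.imwrite(f"pics/s8.png",cv2.resize(f[150:340,220:440],None,fx=3,fy=3))
P=cloud(d);X,Y,Z=P[...,0],P[...,1],P[...,2]
for z0,z1 in((.078,.1),(.06,.078)):
    S=P[(np.hypot(X-.4714,Y+.364)<.055)&(Z>z0)&(Z<z1)]
    if len(S)>5: e=np.linalg.eigh(np.cov(S[:,:2].T));print(len(S),S.mean(0),np.median(S[:,2]),np.degrees(np.arctan2(e[1][1,1],e[1][0,1])))
go(.4708,-.3652,.073,-57+180)
E
```

```text
66 [ 0.4548 -0.3486  0.0845] 0.08480187502251962 125.79609633204336
1036 [ 0.4481 -0.3735  0.0681] 0.0678263369477426 113.13031103677773
at [ 0.4705 -0.3649  0.1139] [179.98   0.01  99.24] q [  4.2  18.5  37.1 100.  -12.2  65.5  54.2] F [0.1 0.1 0.1] T [-0.06  0.1  -0.07] w 0.0395 t 23.0
shift [-0.0003  0.0003  0.0409] turn -0.415
```

View pics/s8.png

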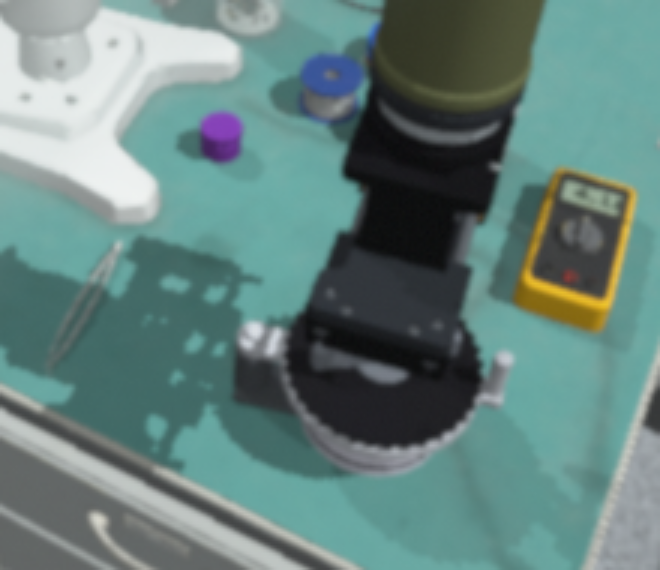

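Request:
{"fn": "servo_tool", "kwargs": {
  "targets": [
    [45,0,0,0,-0.18],
    [45,0,0,0,-0.36],
    [45,0,0,0.005,-0.42],
    [45,0,0,0.03,-0.42],
    [45,0,0,0.041,-0.42]
  ]
}}

```text
time_s: 23.62
tool_pos: [0.4699, -0.3643, 0.0715]
tool_rot: [-180.0, -0.1, 122.5]
force: [0.5, 0.9, -0.2]
grip_width: 0.0393
```

Request:
{"fn": "servo_tool", "kwargs": {
  "targets": [
    [10,0,0,0,0],
    [10,0,0,0,0],
    [10,0,0,0,0],
    [10,0,0,0,0]
  ]
}}

```text
time_s: 24.12
tool_pos: [0.4717, -0.3644, 0.0733]
tool_rot: [179.9, 0.1, 122.6]
force: [2.2, 0.9, 1.9]
grip_width: 0.0119
```

Request:
{"fn": "servo_tool", "kwargs": {
  "targets": [
    [10,0,0,0.0003,0.18],
    [10,0,0,0.0007,0.36],
    [10,0,0,0.001,0.54],
    [10,0,0,0.0012,0.65]
  ]
}}

```text
time_s: 24.62
tool_pos: [0.4717, -0.3645, 0.0721]
tool_rot: [179.9, -0.0, 85.2]
force: [0.6, 1.5, 1.3]
grip_width: 0.0121
```

```bash
python3 - <<'E'
from h import *
go(.4708,-.3652,.073,-57)
E
```

```text
at [ 0.4717 -0.3645  0.0721] [179.9   -0.    85.17] q [  2.7  21.9  39.3 102.2 -15.7  61.4  42.7] F [0.6 1.5 1.3] T [ 0.12 -0.26  0.07] w 0.0121 t 24.625
shift [-0.0008 -0.0009 -0.0009] turn 2.481
```

Request:
{"fn": "servo_tool", "kwargs": {
  "targets": [
    [10,0,0,0.0003,0.18],
    [10,0,0,0.0006,0.35]
  ]
}}

```text
time_s: 24.88
tool_pos: [0.4717, -0.3645, 0.0714]
tool_rot: [179.9, -0.0, 65.0]
force: [0.3, 0.4, 0.6]
grip_width: 0.0119
```

```bash
python3 -c "
from h import *
go(.4708,-.3652,.073,-57)"
```

```text
at [ 0.4717 -0.3645  0.0714] [ 1.7991e+02 -5.0000e-02  6.5030e+01] q [ -0.2  22.9  43.1 102.3 -17.7  61.6  24.2] F [0.3 0.4 0.6] T [ 0.07 -0.24  0.03] w 0.0119 t 24.875
shift [-0.001  -0.0005 -0.0016] turn 2.13
```

Request:
{"fn": "servo_tool", "kwargs": {
  "targets": [
    [10,0,0,0.0002,0.12],
    [10,0,0,0.0004,0.24]
  ]
}}

```text
time_s: 25.12
tool_pos: [0.4717, -0.3644, 0.071]
tool_rot: [179.9, -0.1, 51.4]
force: [1.6, 0.4, 0.3]
grip_width: 0.0122
```

```bash
python3 -c "
from h import *
go(.4708,-.3652,.073,-57)"
```

```text
at [ 0.4717 -0.3644  0.071 ] [ 1.7992e+02 -6.0000e-02  5.1380e+01] q [ -2.2  23.7  45.8 102.4 -19.1  61.9  11.7] F [1.6 0.4 0.3] T [ 0.07 -0.21  0.06] w 0.0122 t 25.125
shift [-0.0012 -0.0002 -0.002 ] turn 1.892
```

Request:
{"fn": "servo_tool", "kwargs": {
  "targets": [
    [10,0,0,0.0002,0.12],
    [10,0,0,0.0004,0.24]
  ]
}}

```text
time_s: 25.38
tool_pos: [0.4713, -0.3649, 0.0708]
tool_rot: [179.9, -0.0, 37.7]
force: [-0.3, 0.4, 2.9]
grip_width: 0.0146
```

```bash
python3 -c "
from h import *
go(.4708,-.3652,.073,-57)"
```

```text
at [ 0.4713 -0.3649  0.0708] [ 1.7993e+02 -3.0000e-02  3.7660e+01] q [ -4.3  24.6  48.6 102.5 -20.7  62.2  -0.8] F [-0.3  0.4  2.9] T [-0.08  0.23  0.37] w 0.0146 t 25.375
shift [-0.0006 -0.0001 -0.0022] turn 1.652
```

Request:
{"fn": "servo_tool", "kwargs": {
  "targets": [
    [10,0,0,0.0002,0.1],
    [10,0,0,0.0003,0.2]
  ]
}}

```text
time_s: 25.62
tool_pos: [0.4712, -0.3651, 0.0707]
tool_rot: [179.9, -0.0, 26.2]
force: [-0.5, 0.8, 3.1]
grip_width: 0.0186
```

```bash
python3 -c "
from h import *
go(.4708,-.3652,.073,-57)"
```

```text
at [ 0.4712 -0.3651  0.0707] [ 1.7994e+02 -4.0000e-02  2.6240e+01] q [ -5.9  25.5  51.  102.5 -22.1  62.5 -11. ] F [-0.5  0.8  3.1] T [0.09 0.1  0.46] w 0.0186 t 25.625
shift [-0.0004 -0.0001 -0.0023] turn 1.453
```

Request:
{"fn": "servo_tool", "kwargs": {
  "targets": [
    [45,0,0,0,0],
    [45,0,0,0,0],
    [45,0,0,0,0],
    [45,0,0,-0.06,0],
    [45,0,0,-0.12,0]
  ]
}}

```text
time_s: 26.25
tool_pos: [0.47, -0.3644, 0.1904]
tool_rot: [-179.9, 0.1, 26.4]
force: [1.6, 0.6, -0.5]
grip_width: 0.0388
```

Request:
{"fn": "servo_tool", "kwargs": {
  "targets": [
    [45,0.06,0,-0.15,0],
    [45,0.12,0,-0.18,0],
    [45,0.17,0,-0.18,0],
    [45,0.17,0,-0.18,0]
  ]
}}

```text
time_s: 26.75
tool_pos: [0.6202, -0.2904, 0.3684]
tool_rot: [180.0, -0.1, 26.4]
force: [0.5, -0.0, 0.9]
grip_width: 0.039
```

```bash
python3 - <<'E'
from h import *
np.set_printoptions(precision=4,suppress=True)
d=cam("scene");f=d["frame"];cv2.imwrite(f"pics/s9.png",cv2.resize(f[150:340,140:400],None,fx=3,fy=3))
P=cloud(d);X,Y,Z=P[...,0],P[...,1],P[...,2]
for z0,z1 in((.078,.1),(.055,.073)):
    S=P[(np.hypot(X-.4714,Y+.364)<.055)&(Z>z0)&(Z<z1)]
    if len(S)>5: e=np.linalg.eigh(np.cov(S[:,:2].T));print(len(S),S.mean(0),np.median(S[:,2]),np.degrees(np.arctan2(e[1][1,1],e[1][0,1])))
S=P[(np.hypot(X-.455,Y-.065)<.04)&(Z>.012)&(Z<.04)];print("flat",len(S),S.mean(0))
S=P[(np.hypot(X-.4873,Y+.434)<.02)&(Z>.075)&(Z<.1)];print("pin",len(S),S.mean(0))
go(.4708,-.3652,.073,-57)
E
```

```text
320 [ 0.4685 -0.3669  0.0855] 0.0862914471198058 48.53625719358729
1728 [ 0.4673 -0.3649  0.0655] 0.06528704228024484 131.14325299793782
flat 219 [0.4502 0.0623 0.0221]
pin 68 [ 0.4873 -0.4348  0.0893]
at [ 0.6287 -0.2841  0.3709] [179.76  -0.42  27.07] q [ -9.4  28.1  52.   62.9 -22.3  97.8 -27.2] F [1.7 7.7 1.5] T [ 0.54 -0.06  0.09] w 0.0389 t 26.8
shift [-0.1775  0.0004  0.2979] turn 1.467
```

View pics/s9.png

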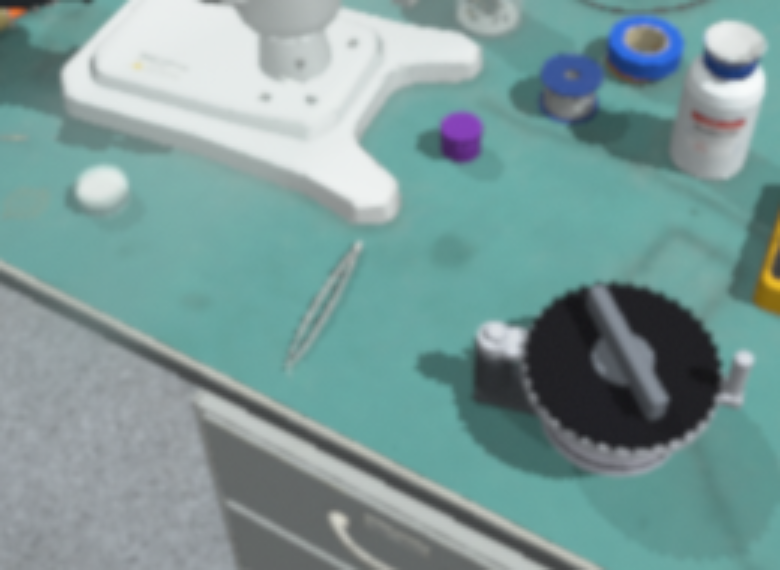

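Request:
{"fn": "servo_tool", "kwargs": {
  "targets": [
    [45,0,0,0,0],
    [45,0,0,0,0],
    [45,0,0,0,0]
  ]
}}

```text
time_s: 27.18
tool_pos: [0.6175, -0.2923, 0.3663]
tool_rot: [-179.9, 0.0, 26.2]
force: [0.2, -0.4, -0.4]
grip_width: 0.0391
```

```bash
python3 - <<'E'
from h import *
go(.4708,-.3652,.073,-57)
print(ticket.sign_off())
E
```

```text
at [ 0.6175 -0.2923  0.3663] [-1.7994e+02  1.0000e-02  2.6200e+01] q [ -9.3  27.6  52.4  64.2 -21.8  97.6 -27. ] F [ 0.2 -0.4 -0.4] T [-0.09  0.14 -0.  ] w 0.0391 t 27.175
shift [-0.1638  0.0006  0.2933] turn 1.452
the job is handed in; nothing more can be done
None
```

The tall jar is in the pot, and the cap is swung over the mouth and screwed home. I handed the job in at 27.2 s; it gave no verdict.

- **Jar:** I stood the taller white jar on the pot floor. The camera showed it upright and within about 4 mm of the pot's axis. It couldn't be seen again once the cap was over it.
- **Arm:** I pushed the pin round until it stopped moving and the push force rose from about 6 N to 16 N. In the last picture the pin was about 1 mm from where it should be with the arm at its stop.
- **Cap:** I gripped the rib lightly across its centre and turned it in three goes, about 326° in all, instead of pushing it round with one fingertip. It ended against a hard stop: the torque rose to 0.46 N m against 0.06 N m when turning freely, and the fingers slipped on the rib.
- **Cap height:** The last picture put the rib top at about 86 mm, as expected when home. The face read about 65 mm, 1 mm above the expected 64 mm. Depth is too coarse to tell 6.05 from 6.28 rad, so "fully home" rests on the stop torque.
- **Flat jar and robot:** The flatter jar measured in its original place, and I left the purple look-alike alone. The robot ended clear of everything. One camera-time reading showed about 8 N on the tool while it was still settling, but it was about 0.5 N just before hand-in.

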